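# Give the specimen turntable one full turn

## Robot

A 6-joint arm with a two-finger parallel gripper is mounted at the origin on the work surface. World frame = base frame: x ahead of the robot, y to its left, z up, the work surface at z = 0. Lengths are in mm, angles in rad, forces in N, time in s.
With the tool pointing down it reaches from about 350 to 975 mm from the base axis. Payload 7.1 kg.
Tool frame: the origin (TCP) lies on the front face of the gripper's body, between the roots of the fingers; the fingertips stand 80 mm ahead of it and the grasp point (between the pads) lies 61 mm ahead of it (env.tips_ahead is the distance from the TCP to the fingertips, in mm); z points along the fingers, y is the line along which they close (so a half turn about z gives the same grasp; the last joint's range is limited). The gripper opens to 88 mm and grips with 3 to 60 N. Pads are 20 mm wide; open, the fingers measure 115 mm over their backs; the gripper's body (75 mm by 178 mm) begins 61 mm behind the grasp point.
Start: joints at [-1.144, 0.423, 1.63, -0, 1.089, -0.019], TCP at [269.502, -563.892, 302.675] pointing down, gripper open.
Joint ranges: [-3, 3], [-0.9, 2.11], [0.09, 2.58], [-1.31, 4.45], [0.11, 2.69], [-2.54, 2.54]. Speed limits (rad/s): [2.39, 2.39, 3.01, 3.14, 3.14, 3.14].

## Interface

Orientations are given as a unit quaternion [x, y, z, w].
In Python, from station import env, set_gripper, viewer, workorder gives the robot as it stands. Calls block until the motion is done:
- env.reach(position, orientation): joint-space move of the TCP to a pose.
- env.move_l(position, rot=None, rate=150, f_stop=None): straight line of the TCP; rot=None keeps the orientation; rate is the mean speed in mm/s. With f_stop (N) it stops when the force on the tool has changed by that much, and returns True; else False.
- env.move_joints(angles): joint-space move.
- set_gripper(opening): finger opening in mm; the grip force is fixed at half the most; returns when the fingers have stopped.
- env.hold(seconds).
- env.ik(position, orientation): joint angles nearest the present ones, or None.
- env.read_state(): the state.
- viewer.camera(name): name is "side" or "top" or "wrist"; returns the picture (400x640x3 uint8, blue, green, red); there is no depth.
- viewer.camera_params(name): a dict with "fx", "fy", "cx", "cy" (pixels), "pose" (4x4, takes a point from camera to world coordinates); the wrist camera has in their place "tool_from_camera" (4x4, takes a point from camera to tool coordinates, whose origin is the TCP and whose axes are the flange's). Camera axes: x right, y up, looking along -z (the intrinsics and any distortion apply to the point x, -y, -z); pixel columns grow to the right and rows downward; lengths in mm; the calibration is good to about 2 mm. A picture is of the moment at which its call begins: read the wrist's pose just before it. camera_params takes no time and is no camera call.
A pose or a line that the arm cannot do raises env.IKError and nothing moves.
- workorder.sign_off(): hands the job in; it is judged then, once.
The state is a dict: "time_s": time; "qpos": joint angles; "dq": joint speeds; "tau": joint torques, N m; "tool_pos": TCP position; "orientation": TCP orientation; "force": force on the tool from outside, world axes, zero at the start; "wrist_torque": the same for the moment, N m; "width": finger opening in mm; "grip_force": force on a finger pad.
Only numpy, scipy, OpenCV 4.12 (cv2) and the standard library are available. Lean on these libraries where they do the work, as an engineer would, in place of code of your own. Each camera call takes 0.05 s, during which the arm holds its last target. There are 200 camera calls.

## Task

Take the turntable that carries the brass sleeve by its upright handle and turn it one full turn counter-clockwise (seen from above), so that the inspection camera sees the sleeve from all sides. Stop with the handle back at the red mark on the base where it started, then let go; leave the other, empty turntable as it is.

Things in the scene. Friction and masses are not known exactly. Their poses are not given: they have to be found in the camera images.
- sleeve_stage (a joint): Angle of the turntable with the brass sleeve: a level aluminium disc, 200 mm across, its top 45 mm above the table, on a fixed round base. 0 = handle at the red mark, where it starts to within 3 degrees; grows counter-clockwise seen from above; a full turn reads 6.283. About 1 N at the handle turns it; it stays where it is left; no stops within two turns either way.
- sleeve_stage_handle (a point): Centre of that turntable's upright round black handle: 22 mm across, 48 mm tall, from 49 to 97 mm above the table (this point at 73 mm), 75 mm from the turning axis. It spins freely on its pin, so it can be held firmly, the hand not turning, while it is led round its circle. A red line on the disc runs from the centre under the handle to the rim.
- sleeve_stage_axis (a point): Point on that turntable's vertical axis, at the disc's top (45 mm up). Its x axis points level to the red mark, a 21 x 12 mm bar on a tab of the grey base, 118 mm from the axis; place and heading vary. The brass sleeve, 26 mm across, top 87 mm above the table, is clamped upright at the disc's centre.
- empty_stage_handle (a point): Centre of the handle of the other turntable, the same in build but with nothing clamped at its centre, to be left alone. Its handle stands at any angle.
There are look-alikes about, which are no part of the job. Leave any purple look-alike of the part that bears sleeve_stage alone.

How it is judged (in metres and radians):
On the way:
1. the turntable with the sleeve has been turned half a turn counter-clockwise (value of joint sleeve_stage above 3.14 rad), for 0.1 s.
At the end, for the whole second after the job is handed in: The turntable with the sleeve has made one full counter-clockwise turn and stands still with its handle within 15 degrees of the red mark (joint 6.283 +- 0.26 rad); the other turntable's handle is within 12 mm of where it was at the start (value of joint sleeve_stage between 6.023 and 6.543 rad and velocity of joint sleeve_stage between -0.05 and 0.05 rad/s and distance of empty_stage_handle from where it was at the start of the episode below 0.012 m); the robot touches nothing.
It fails at once if the empty turntable is turned (its handle shifted by over 12 mm) (distance of empty_stage_handle from where it was at the start of the episode above 0.012 m).
It also fails if it takes over 58 s, if anything falls off the work surface, if the arm or the gripper's body presses on something with over 40 N, if the wrist force passes 120 N, or if a joint passes its speed limit or range.

## Working session

There is one attempt and no reset: what is moved stays moved. The work goes in short steps, each a Python script; the robot and the scene stay as the last script left them, time stands still between calls to the robot, and variables do not carry over. Pictures are saved under pics/ and viewed, at most 10 in all, crops included, and the job is handed in when it is done.

```bash
mkdir -p pics; ls
python3 - <<'E'
from station import env, viewer
import cv2, numpy as np
for n in ["top","side"]:
    cv2.imwrite(f"pics/{n}0.png", viewer.camera(n))
    p=viewer.camera_params(n); print(n,{k:(np.round(v,3).tolist() if k=="pose" else v) for k,v in p.items()})
print(viewer.camera_params("wrist"))
print(env.read_state())
E
```

```text
pics
top {'fx': 498.54759107913685, 'fy': 498.54759107913685, 'cx': 326.88062502000804, 'cy': 198.83292207022072, 'pose': [[0.016, 0.997, -0.072, 332.962], [-1.0, 0.016, 0.008, 150.224], [0.009, 0.072, 0.997, 1457.091], [0.0, 0.0, 0.0, 1.0]]}
side {'fx': 393.99377028728316, 'fy': 393.99377028728316, 'cx': 319.5816569070797, 'cy': 194.31161243996343, 'pose': [[-0.878, 0.302, -0.372, 92.22], [-0.479, -0.582, 0.657, 753.492], [-0.018, 0.755, 0.656, 674.782], [0.0, 0.0, 0.0, 1.0]]}
{'fx': 325.52582491423874, 'fy': 325.52582491423874, 'cx': 314.45821184470367, 'cy': 197.80375375511844, 'tool_from_camera': array([[ 2.90663685e-04,  9.53310191e-01,  3.01992708e-01,
         8.38837472e+01],
       [ 9.99999945e-01, -3.24613048e-04,  6.22308340e-05,
        -4.43009988e-01],
       [ 1.57356062e-04,  3.01992673e-01, -9.53310233e-01,
        -8.29081155e+01],
       [ 0.00000000e+00,  0.00000000e+00,  0.00000000e+00,
         1.00000000e+00]])}
{'time_s': 0.1, 'qpos': array([-1.14400720e+00,  4.23759362e-01,  1.63061213e+00, -1.45675074e-05,
        1.08859579e+00, -1.90096718e-02]), 'dq': array([-1.15301806e-03, -1.54172238e-03, -3.00046519e-03,  1.48129257e-03,
        7.15441059e-04, -6.37837192e-05]), 'tau': array([-1.10030967e-03, -5.45621681e+01, -2.74322891e+01,  6.44389680e-02,
        1.88111508e-02, -2.97633585e-05]), 'tool_pos': array([ 269.33865311, -563.55062629,  301.98308261]), 'orientation': array([ 9.75259636e-01,  2.21061462e-01, -1.45483952e-04, -6.71767764e-04]), 'force': array([ 0.44747476, -0.07977281, -0.29922491]), 'wrist_torque': array([-0.03020625,  0.03620649, -0.04434327]), 'grip_force': 0.0, 'width': 87.80177378466803}
```

View pics/top0.png

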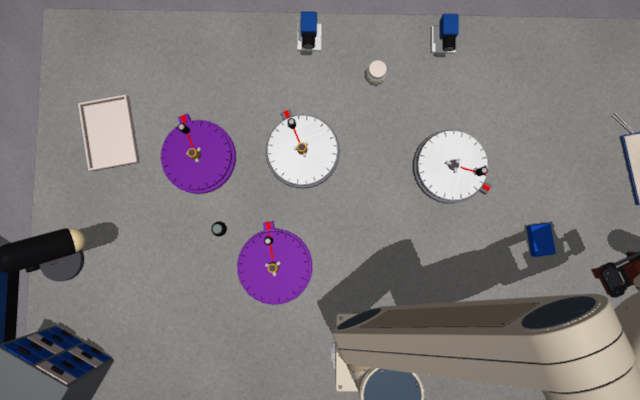

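View pics/side0.png

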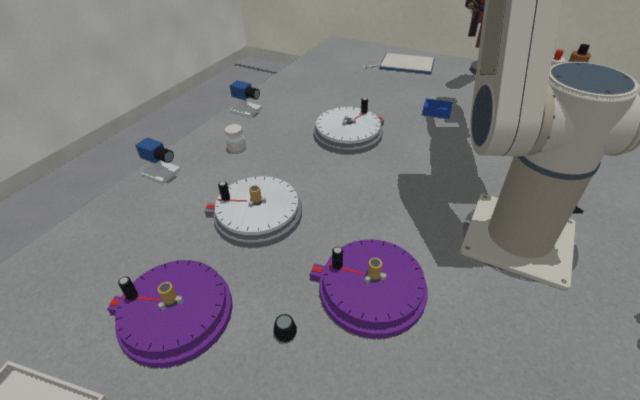

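Candidates in the top view:
- Purple with sleeve, (198,155) and (273,267): look-alikes, so left alone.
- White with sleeve, (302,150): aluminium disc with the brass sleeve clamped at its centre, so it is the one meant.
- White with no sleeve, (452,166): the empty one.

I'll confirm with a crop and measure it.

```bash
cat > h.py <<'E'
import numpy as np, cv2
from station import env, viewer, set_gripper
def ray(name,uv,z,T=None):
    p=viewer.camera_params(name); T=p["pose"] if T is None else T
    d=T[:3,:3]@np.array([(uv[0]-p["cx"])/p["fx"],-(uv[1]-p["cy"])/p["fy"],-1]); o=T[:3,3]
    return o+d*(z-o[2])/d[2]
def blobs(mask,amin=15):
    n,l,s,c=cv2.connectedComponentsWithStats(mask.astype(np.uint8)); return [(s[i,4],c[i]) for i in range(1,n) if s[i,4]>=amin]
E
python3 - <<'E'
from h import *
im=cv2.imread("pics/top0.png"); x0,y0,x1,y1=250,90,355,200
cv2.imwrite("pics/crop1.png",cv2.resize(im[y0:y1,x0:x1],None,fx=5,fy=5,interpolation=cv2.INTER_CUBIC))
b,g,r=[im[...,i].astype(int) for i in range(3)]
roi=np.zeros(b.shape,bool); roi[y0:y1,x0:x1]=1
w=(np.minimum(np.minimum(b,g),r)>175)&roi
cs=max(cv2.findContours(w.astype(np.uint8),cv2.RETR_EXTERNAL,cv2.CHAIN_APPROX_NONE)[0],key=cv2.contourArea)
e=cv2.fitEllipse(cv2.convexHull(cs)); print(e, "axis",ray("top",e[0],45))
red=(r>150)&(g<80)&(b<80)&roi
for a,c in blobs(red,5): print("red",a,c,ray("top",c,45))
for t in (45,60):
  for a,c in blobs((r<t)&(g<t)&(b<t)&roi,8): print("black",a,c,ray("top",c,85))
E
```

```text
((301.8573303222656, 149.30642700195312), (68.53746795654297, 69.15786743164062), 93.87581634521484) axis [575.15437778 212.69119617  45.        ]
red 33 [286.3030303  113.57575758] [678.01998672 259.34034883  45.        ]
red 13 [296.23076923 135.        ] [616.25051492 229.59322664  45.        ]
black 22 [291.86363636 125.31818182] [635.31167884 240.05395544  85.        ]
black 27 [292.03703704 125.40740741] [635.06826711 239.56585933  85.        ]
```

View pics/crop1.png

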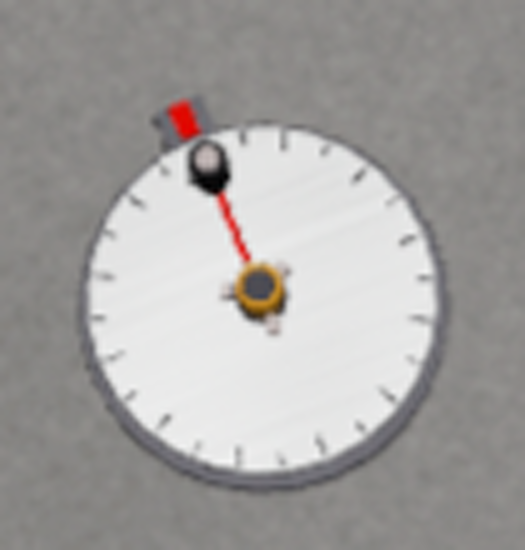

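The crop confirms it. The brass sleeve sits at the centre, about (302,148) in the full image. The black handle is at (292,122) on the red line, and the red mark is at (286,114). I'll go above the handle and look with the wrist camera.

```bash
cat >> h.py <<'E'
from scipy.spatial.transform import Rotation as R
def down(a):  # tool x at azimuth a, z down
    x=np.array([np.cos(a),np.sin(a),0]); z=np.array([0,0,-1.]); return R.from_matrix(np.c_[x,np.cross(z,x),z]).as_quat()
def wrist():
    s=env.read_state(); T=np.eye(4); T[:3,:3]=R.from_quat(s["orientation"]).as_matrix(); T[:3,3]=s["tool_pos"]
    return viewer.camera("wrist"), T@viewer.camera_params("wrist")["tool_from_camera"]
E
python3 - <<'E'
from h import *
print("top view handle",ray("top",(291.6,121.8),97))
a=np.deg2rad(24.4); p=[643,243,300]
for k in (0,np.pi):
    q=env.ik(p,down(a+k)); print(k,None if q is None else np.round(q,2))
k=np.pi
env.reach(p,down(a+k)); print(env.read_state()["time_s"])
im,T=wrist(); cv2.imwrite("pics/w1.png",im); np.save("T1.npy",T)
E
```

```text
top view handle [642.50604436 240.19964816  97.        ]
0 [ 0.34  0.52  1.48 -0.    1.14  1.49]
3.141592653589793 [ 0.34  0.52  1.48 -0.    1.14 -1.65]
3.2167
```

View pics/w1.png

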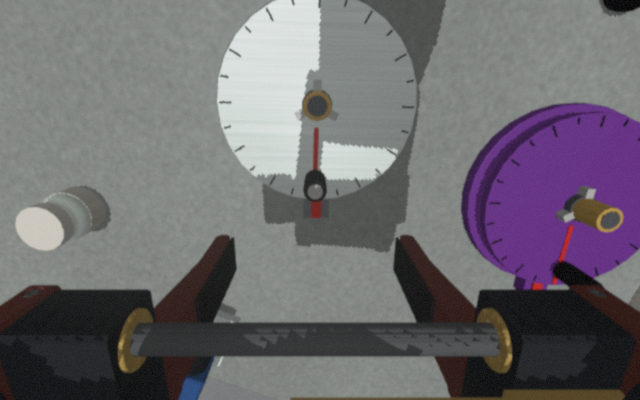

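The wrist view shows the handle's top at (315,191), the sleeve's top at (317,104) and the red bar at (316,210). The disc's left, right and bottom edges are at about 217, 416 and 199. Next I cast rays through these.

Run:
```python
from h import *
im=cv2.imread("pics/w1.png"); T=np.load("T1.npy")
h=ray("wrist",(315.5,191),97,T); s=ray("wrist",(317,104.5),87,T); m=ray("wrist",(316,210),45,T); 
for n,v in dict(h=h,s=s,m=m).items(): print(n,np.round(v,1))
for n,d in dict(hs=h-s,ms=m-s).items(): print(n,np.hypot(*d[:2]),np.rad2deg(np.arctan2(d[1],d[0])))
# disc edge: left/right columns at widest
for y in (85,95,105):
    row=cv2.cvtColor(im,cv2.COLOR_BGR2GRAY)[y]; print(y, np.round(ray("wrist",(218,y),45,T),1),np.round(ray("wrist",(416,y),45,T),1))
```

```text
h [643.7 244.   97. ]
s [574.1 213.8  87. ]
m [677.4 260.   45. ]
hs 75.91279323230981 23.385384008281164
ms 113.15775852798957 24.078582242350308
85 [598.4 118.5  45. ] [518.3 295.5  45. ]
95 [607.2 121.6  45. ] [526.4 300.2  45. ]
105 [616.3 124.7  45. ] [534.7 304.9  45. ]
```

```bash
cat >> h.py <<'E'
C=np.array([574.4,213.4]); A0=np.deg2rad(24.0); RAD=75.; Q=down(np.deg2rad(24.4)+np.pi); ZG=136.
def P(a,z=ZG): return [C[0]+RAD*np.cos(a),C[1]+RAD*np.sin(a),z]
E
python3 - <<'E'
from h import *
bad=[d for d in range(0,361,15) if env.ik(P(A0+np.deg2rad(d)),Q) is None]; print("bad",bad)
set_gripper(60)
env.move_l(P(A0,190),Q); print(env.move_l(P(A0),rate=80,f_stop=8))
set_gripper(10); s=env.read_state(); print({k:np.round(s[k],2) for k in("time_s","tool_pos","force","width","grip_force")})
env.move_l(P(A0+np.deg2rad(10)),rate=60)
env.move_l(P(A0+np.deg2rad(20)),rate=60)
s=env.read_state(); print({k:np.round(s[k],2) for k in("time_s","tool_pos","force","width","grip_force")})
cv2.imwrite("pics/w2.png",wrist()[0])
E
```

```text
bad []
False
{'time_s': np.float64(6.28), 'tool_pos': array([643.01, 243.85, 136.18]), 'force': array([-0.19, -0.71,  1.07]), 'width': np.float64(21.43), 'grip_force': np.float64(30.0)}
{'time_s': np.float64(7.02), 'tool_pos': array([627.88, 266.05, 136.17]), 'force': array([-1.73,  1.37,  4.32]), 'width': np.float64(21.55), 'grip_force': np.float64(30.0)}
```

View pics/w2.png

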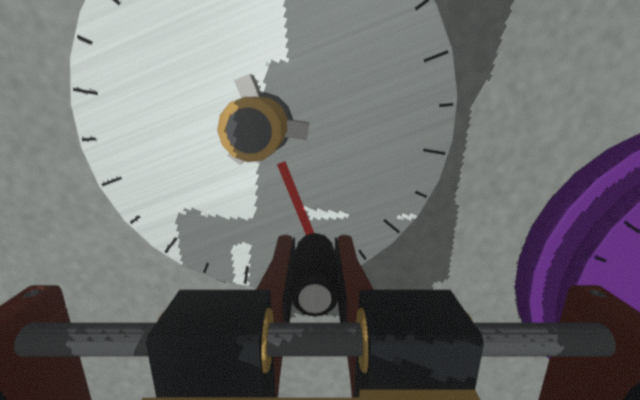

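The handle (315,300) is held between the pads, and the red line has swung by about 20° with the hand. I'll carry on round, watching the force.

Run:
```python
from h import *
for d in range(30,361,10):
    env.move_l(P(A0+np.deg2rad(d)),rate=70)
    s=env.read_state(); f=s["force"]
    if d%30==0: print(d,round(s["time_s"],2),np.round(f,1),round(s["width"],1))
    if np.linalg.norm(f)>30 or s["width"]<18: print("STOP",d,f,s["width"]); break
env.hold(0.2); cv2.imwrite("pics/w3.png",wrist()[0])
```

```text
30 7.4 [-2.7 -0.6  5.1] 21.7
60 8.4 [-0.6 -3.5  7. ] 21.4
90 9.4 [ 2.  -6.8  5.8] 21.4
120 10.4 [ 6.1 -5.4  2. ] 21.5
150 11.4 [ 5.7 -1.9 -0.1] 21.3
180 12.4 [4.1 1.2 1.8] 21.4
210 13.4 [1.1 2.1 5.8] 21.5
240 14.4 [ 1.3 -1.1  8.3] 21.3
270 15.4 [ 2.4 -2.7  7.1] 21.3
300 16.4 [ 4.  -2.1  5.8] 21.4
330 17.4 [5.6 1.1 5. ] 21.6
360 18.4 [3.8 2.5 4.9] 21.7
```

View pics/w3.png

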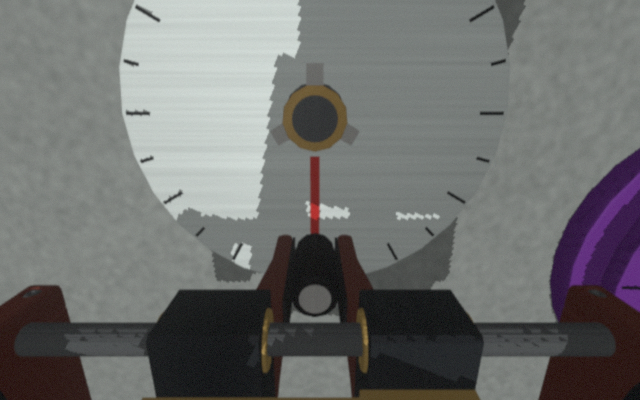

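The turn is complete: the red line (315,195) points straight at the held handle, as it did at the start. I'll release, lift clear and check.

Run:
```python
from h import *
set_gripper(60); env.move_l(P(A0,300),rate=120)
env.hold(0.3); s=env.read_state(); print(s["time_s"],s["force"],s["width"])
im,T=wrist(); cv2.imwrite("pics/w4.png",im)
```

```text
21.225 [ 0.14553644 -0.34417709  0.11359373] 59.992698697269255
```

View pics/w4.png

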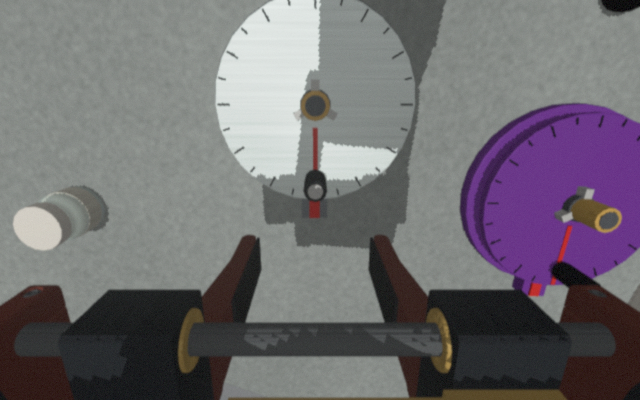

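The handle (315,190) is back in line with the red mark (315,209). The gripper is clear and the force reads zero.

```bash
python3 -c "
from station import workorder; print(workorder.sign_off())"
```

```text
the job is handed in; nothing more can be done
None
```

I turned the sleeve turntable one full turn counter-clockwise, released its handle in line with the red mark, left the empty turntable untouched, and handed the job in about 21 s into the 58 s limit (sign-off returned no verdict).

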